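Set a turned spindle up on the length comparator, changing grip on a 45-degree vee cradle

TASK

Take the steel-headed spindle (not the brass-headed setting master beside it) out of the wooden stand and set it up on the length comparator: lying in the two V-blocks, its head pressing in the spring plunger of the dial gauge and its other end right up against the stop post. Held by its head it cannot be laid down there, so on the way rest it in the sloping white vees of the blue cradle, head at the upper end, let go, and take it again across its shank. Do not drop it, do not push hard on the gauge, and leave the master standing in its socket.

Things in the scene. Friction and masses are not known exactly. Their poses are not given: they have to be found in the camera images.
- spindle_center (a point): the part to set up: a turned spindle 198 mm long, aluminium shank 22 mm in diameter and 170 mm long, round steel head 32 mm in diameter and 28 mm long; hollow, about 0.2 kg. Point on its axis 99 mm from either end; z runs along it to the head (balance point at +15 mm, head's middle at +85). Starts upright, head up, top 210 mm above the bench, tail 48 mm deep in a socket with 1 mm play all round
- spindle_head (a point): centre of the end face of the spindle's head; axes as spindle_center
- master_center (a point): the setting master: same shape and sizes as the spindle but with a brass (golden) head, standing in the stand's other socket, where it stays; point and axes as spindle_center
- stand: fixed beech block 150 x 62 x 60 mm (x, y, z) with two sockets 48 mm deep at x = +45 and -45 mm; either may hold the spindle. Origin at the centre of its underside
- cradle_bed: sloping bed of the fixed blue cradle. y runs up the slope at 45 degrees along the axis of a spindle lying there (head uppermost), x is level across it, z points squarely away from the bed. Origin: on that axis at the face of the steel foot, where the tail end comes to rest, 56 mm above the bench. The foot is 34 mm wide and reaches 14 mm above the axis
- cradle_seat (a point): where spindle_center comes to lie when the spindle rests in the vees with its tail on the foot: y = 99 mm on cradle_bed, same axes. Two white nylon vees (90 degrees, 49 mm wide, 14 mm thick, tops 2 mm above the axis) carry the shank at y = 27 and 141 mm; between them the bed plate, 60 mm wide, lies 34 mm below the axis. A spindle let go higher up slides down to the foot or stays
- comparator: fixed length comparator; base 76 x 330 mm (x, y), its top 16 mm above the bench; origin at the centre of its underside, y from the stop post to the dial gauge. Two steel V-blocks (45 x 45 mm, 40 mm high, 90-degree grooves along y, centred at y = -77.5 and +29.5 mm, tops 56 mm above the bench) carry the shank; from y = -55 to +7 mm the space between them is open down to the base
- nest (a point): where spindle_center lies when the spindle is fully set up: on the comparator at x = 0, y = -11 mm, 54 mm above the bench; axes as comparator, the spindle's head towards +y
- stop_face (a point): point on the axis of a spindle in the V-blocks, in the plane of the stop button's face (y = -110 mm), where the tail end must come. Post (28 mm wide) and button reach up only to 3 mm below that axis, so that a tail can come in over them; axes as comparator
- gauge_tip (a point): centre of the gauge plunger's tip while nothing pushes it: a flat disc of 15 mm diameter on the spindle's axis at y = +83 mm, so the room from tip to stop is 5 mm shorter than the spindle. Behind it are the gauge's bracket (from y = +101 mm, up to 66 mm above the bench) and its dial (57 mm across, up to 85 mm). Axes as comparator
- dial_plunger (a joint): how far the gauge plunger is pushed in along the comparator's +y, 0 to 0.011 m; a spring returns it, 1.5 N at 0 rising to 4.3 N at full travel; 0.005 when the spindle is fully set up

How it is judged:
By the outcome, as a careful person would: the job done as asked, in the order asked, and still so for the second after the job is handed in, with the robot touching nothing.
It also fails if it takes over 61 s, if anything falls off the work surface, if the arm or the gripper's body presses on something with over 40 N, if the wrist force passes 120 N, or if a joint passes its speed limit or range.

ROBOT

A 6-joint arm with a two-finger parallel gripper is mounted at the origin on a cart in front of the work surface, level with it; the furniture and walls round the work are solid. World frame = base frame: x ahead of the robot, y to its left, z up, the work surface at z = 0. Lengths are in mm, angles in rad, forces in N, time in s.
With the tool pointing down it reaches from about 350 to 775 mm from the base axis. Payload 7.3 kg.
Tool frame: the origin (TCP) lies at the very end of the fingers, on their centre line; the grasp point (between the pads) lies 19 mm behind it (robot.hold_point_z is the distance from the TCP to the grasp point, in mm); z points along the fingers, y is the line along which they close (so a half turn about z gives the same grasp; the last joint's range is limited). The gripper opens to 92 mm and grips with 3 to 60 N. Pads are 19 mm wide; open, the fingers measure 130 mm over their backs; the gripper's body (75 mm by 190 mm) begins 47 mm behind the grasp point.
Start: joints at [1.156, 0.342, 1.524, -0, 1.275, -0.146], TCP at [139.411, 506.171, 226.741] pointing down, gripper open.
Joint ranges: [-2.53, 2.53], [-0.77, 2.02], [0.04, 2.7], [-1, 4.14], [0.28, 2.66], [-3.11, 3.11]. Speed limits (rad/s): [2.57, 2.57, 3.14, 3.14, 3.14, 3.14].

INTERFACE

Orientations are given as a unit quaternion [x, y, z, w].
In Python, from plant import robot gives the robot as it stands. The module is installed in compiled form; this text tells all that it offers.
- The arm moves only by the tool drive_tool, never from a script. Its argument "rows" is a list of rows, each an object with "offset": the shift along the tool's x, y, z in cm, a list of three; "roll": the turn about the tool's z in rad. In form: [{"offset": [x, y, z], "roll": roll}, ...]. A call has 1 to 10 rows; each row is the pose to reach, as a shift and turn from the pose commanded when the call began, along the tool's axes at that moment; what a row does not reach only later rows make up. A row lasts 1/8 s, in which the tool goes at most 62.5 mm and 10.7 degrees, less where a joint would pass 70% of its speed; a pose out of reach is approached as far as the arm can. A call with a gripper value outside its range is refused whole. "fingers" is the opening, from 0 (shut) to 1 (fully open), set as the call begins (left out, the last holds). The fingers move at their own pace and stop on an object; "force" is the grip in N (left out, the last holds). Time passes only in rows, so rows that repeat a pose let the fingers close. It gives the time, the measured TCP pose, the force, the opening and the grip force at its end, in the units of the state.
- robot.sense(): the state, without advancing time (a new reading comes with each control period).
- robot.read_camera(name): name is "scene" or "side" or "wrist"; returns the picture (420x560x3 uint8, blue, green, red); there is no depth.
- robot.calibration(name): a dict with "fov_y" (degrees; the focal length in pixels is half the picture's height over the tangent of half this angle, whatever the lens; pixels are square), "cx", "cy" (the principal point, pixels), "world_from_camera" (4x4, takes a point from camera to world coordinates); the wrist camera has in their place "tool_from_camera" (4x4, takes a point from camera to tool coordinates, whose origin is the TCP and whose axes are the flange's). Camera axes: x right, y down, z forward; pixel columns grow to the right and rows downward; lengths in mm; the calibration is good to about 2 mm. A picture is of the moment at which its call begins: read the wrist's pose just before it. calibration takes no time and is no camera call.
- robot.hand_in(): hands the job in; it is judged then, once.
The state is a dict: "time_s": time; "joint_positions": joint angles; "qd": joint speeds; "joint_efforts": joint torques, N m; "tool_pos": TCP position; "tool_rot": TCP orientation; "force": force on the tool from outside, world axes, zero at the start; "torque": the same for the moment, N m; "finger_gap": opening from 0.0 (shut) to 1.0 (fully open); "grip_force": force on a finger pad.
Only numpy, scipy, OpenCV 4.12 (cv2) and the standard library are available. Lean on these libraries where they do the work, as an engineer would, in place of code of your own. Each camera call takes 0.05 s, during which the arm holds its last target. There are 200 camera calls.

## Working session

There is one attempt and no reset: what is moved stays moved. The work goes in short steps, Python scripts to look and compute and a tool call to move; the robot and the scene stay as the last step left them, time stands still between calls to the robot, and variables do not carry over. Pictures are saved under pics/ and viewed, at most 10 in all, crops included, and the job is handed in when it is done.

Besides the shell and the picture viewer there is one more tool, called after "Call:" as name([rows], argument=value, ...), one row to a line, values as JSON. drive_tool: Moves the arm, as the interface text tells. Its arguments: {"type":"object","properties":{"rows":{"type":"array","items":{"type":"object","properties":{"offset":{"type":"array","items":{"type":"number"}},"roll":{"type":"number"}}}},"fingers":{"type":"number"},"force":{"type":"number"}},"required":["rows"]}

```bash
mkdir -p pics; ls
python3 - <<'E'
from plant import robot
import cv2,numpy as np
for n in ["scene","side"]:
    cv2.imwrite(f"pics/{n}0.png",robot.read_camera(n))
np.set_printoptions(precision=3,suppress=True)
for n in ["scene","side","wrist"]: print(n,robot.calibration(n))
print(robot.sense())
E
```

```text
pics
scene {'fov_y': 45.85771490263843, 'cx': 279.4752817900601, 'cy': 207.66947305842604, 'world_from_camera': array([[   0.638,   -0.343,    0.689, -257.576],
       [  -0.77 ,   -0.267,    0.58 , -687.31 ],
       [  -0.015,   -0.901,   -0.434,  634.322],
       [   0.   ,    0.   ,    0.   ,    1.   ]])}
side {'fov_y': 50.98802311813482, 'cx': 281.0561574043269, 'cy': 213.53210668130373, 'world_from_camera': array([[   0.966,   -0.127,    0.227,  256.875],
       [  -0.26 ,   -0.497,    0.828, -954.451],
       [   0.008,   -0.859,   -0.513,  690.501],
       [   0.   ,    0.   ,    0.   ,    1.   ]])}
wrist {'fov_y': 59.10173096318007, 'cx': 278.1706951759512, 'cy': 212.2142975374485, 'tool_from_camera': array([[  -0.001,   -0.954,   -0.3  ,   81.837],
       [   1.   ,   -0.001,    0.   ,    0.551],
       [  -0.001,   -0.3  ,    0.954, -157.456],
       [   0.   ,    0.   ,    0.   ,    1.   ]])}
{'time_s': 0.1, 'joint_positions': array([ 1.156,  0.343,  1.525, -0.   ,  1.275, -0.146]), 'qd': array([-0.001, -0.003, -0.003, -0.   ,  0.001,  0.002]), 'joint_efforts': array([  0.002, -43.2  , -24.47 ,   0.072,   0.053,  -0.   ]), 'tool_pos': array([139.281, 505.818, 226.119]), 'tool_rot': array([ 0.134,  0.991, -0.001, -0.   ]), 'force': array([-0.667,  0.845, -0.533]), 'torque': array([ 0.025,  0.02 , -0.006]), 'grip_force': 0.0, 'finger_gap': 0.9961453789981383}
```

View pics/scene0.png

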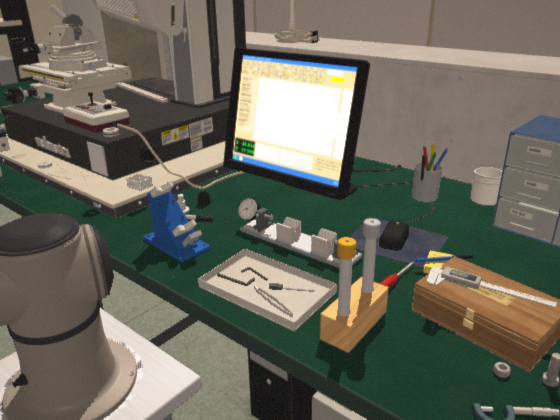

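View pics/side0.png

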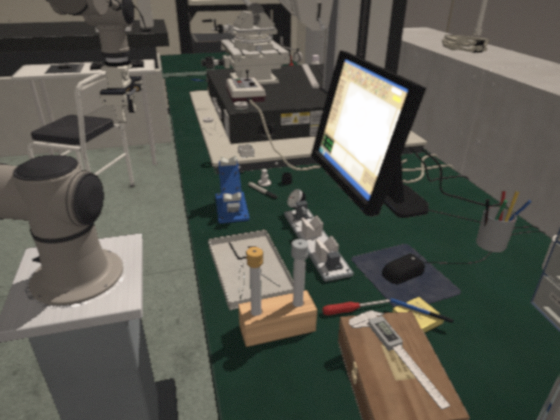

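The scene view shows the steel head at (372,224), brass at (346,240), the comparator from the dial (247,208) to the post (~355,260), and the cradle at (175,225). The side view shows the steel head at (299,246), brass at (255,256), comparator (295,200)-(335,270) and cradle (231,195).

Run:
```python
import cv2
a=cv2.imread("pics/scene0.png")[175:325,135:335]
cv2.imwrite("pics/c1.png",cv2.resize(a,None,fx=4,fy=4,interpolation=cv2.INTER_CUBIC))
b=cv2.imread("pics/side0.png")[150:350,200:360]
cv2.imwrite("pics/c2.png",cv2.resize(b,None,fx=3,fy=3,interpolation=cv2.INTER_CUBIC))
```

```text
(no output)
```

View pics/c1.png

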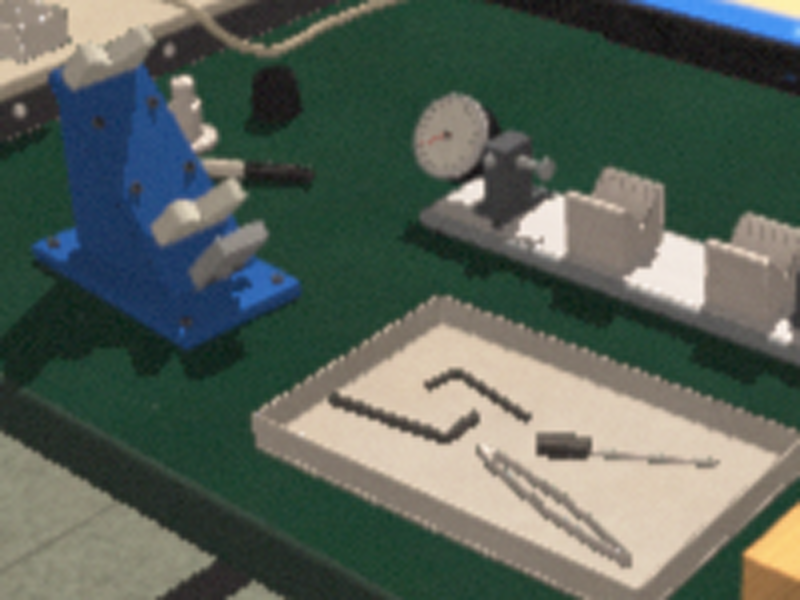

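View pics/c2.png

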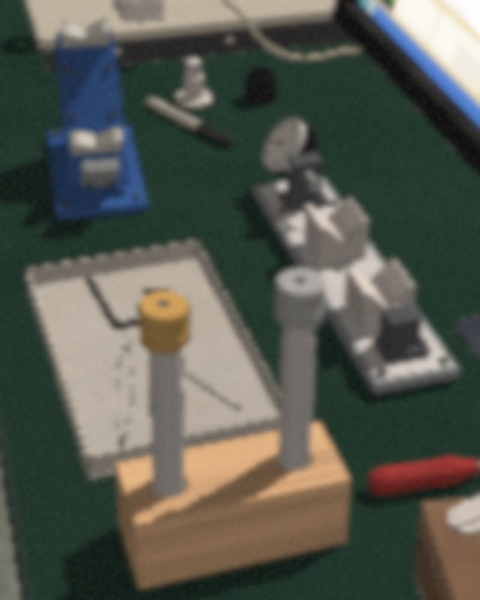

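The crops show the cradle vees and base plate, the comparator with its dial away from the robot's right, and the heads clearly. Casting rays now.

```bash
cat > h.py <<'E'
import numpy as np, cv2
from plant import robot
from scipy.spatial.transform import Rotation as R
np.set_printoptions(precision=2,suppress=True)
def cam(n,state=None):
    c=robot.calibration(n); f=210/np.tan(np.radians(c["fov_y"]/2))
    if n=="wrist":
        T=np.eye(4);T[:3,:3]=R.from_quat(state["tool_rot"]).as_matrix();T[:3,3]=state["tool_pos"]
        M=T@c["tool_from_camera"]
    else: M=c["world_from_camera"]
    return f,c["cx"],c["cy"],M
def ray(C,p):
    f,cx,cy,M=C; d=M[:3,:3]@np.array([(p[0]-cx)/f,(p[1]-cy)/f,1]); return M[:3,3],d/np.linalg.norm(d)
def plane(C,p,z):
    o,d=ray(C,p); return o+d*(z-o[2])/d[2]
def tri(C1,p1,C2,p2):
    o1,d1=ray(C1,p1);o2,d2=ray(C2,p2)
    t=np.linalg.lstsq(np.c_[d1,-d2],o2-o1,rcond=None)[0]
    a,b=o1+d1*t[0],o2+d2*t[1]; return (a+b)/2,np.linalg.norm(a-b)
def proj(C,X):
    f,cx,cy,M=C; q=M[:3,:3].T@(np.asarray(X)-M[:3,3]); return np.array([cx+f*q[0]/q[2],cy+f*q[1]/q[2]])
E
python3 - <<'E'
from h import *
S,D=cam("scene"),cam("side")
s=lambda x,y:(135+x/4-.4,175+y/4-.4); d=lambda x,y:(200+x/3-.3,150+y/3-.3)
print("steel",plane(S,(372,222),210),plane(D,d(300,281),210),tri(S,(372,222),D,d(300,281)))
print("brass",plane(S,(346,241),210),plane(D,d(164,303),210))
for n,p in dict(farL=(253,190),nearL=(375,388),nearR=(460,368)).items(): print("comp side",n,plane(D,d(*p),16))
print("comp scene farL",plane(S,s(421,214),16))
for n,p in dict(nl=(60,212),nr=(147,202),fl=(45,132)).items(): print("cr side",n,plane(D,d(*p),8))
for n,p in dict(n=(185,345),r=(300,288),l=(33,245)).items(): print("cr scene",n,plane(S,s(*p),8))
# tri: vee tips, dial centre
print("lowvee R tip",tri(S,s(243,187),D,d(122,130)), "L", tri(S,s(160,222),D,d(73,140)))
print("upvee R", tri(S,s(148,35),D,d(117,25)))
print("dial",tri(S,s(452,137),D,d(287,145)))
E
```

```text
steel [ 473.93 -294.73  210.  ] [ 475.1 -294.7  210. ] (array([ 475.35, -293.92,  209.29]), np.float64(0.23774554339628676))
brass [ 384.58 -295.64  210.  ] [ 386.19 -296.52  210.  ]
comp side farL [564.69 135.51  16.  ]
comp side nearL [ 577.07 -186.36   16.  ]
comp side nearR [ 652.96 -179.72   16.  ]
comp scene farL [563.4  141.26  16.  ]
cr side nl [373.85 154.65   8.  ]
cr side nr [460.13 152.05   8.  ]
cr side fl [381.92 323.22   8.  ]
cr scene n [366.4  147.99   8.  ]
cr scene r [455.68 143.52   8.  ]
cr scene l [385.59 322.81   8.  ]
lowvee R tip (array([441.53, 172.5 ,  78.29]), np.float64(4.561015610018493)) L (array([396.61, 198.82,  61.79]), np.float64(0.206798099254165))
upvee R (array([457.45, 270.39, 147.54]), np.float64(1.6049725153809629))
dial (array([602.67, 147.48,  55.73]), np.float64(0.08901813957798943))
```

Call:
drive_tool([
  {"offset":[-5,-3,-6],"roll":0.15},
  {"offset":[-41.4,-25.5,-10.4],"roll":1.35},
  {"offset":[-41.4,-25.5,-10.4],"roll":1.35},
  {"offset":[-41.4,-25.5,-10.4],"roll":1.35},
  {"offset":[-41.4,-25.5,-10.4],"roll":1.35},
  {"offset":[-41.4,-25.5,-10.4],"roll":1.35},
  {"offset":[-41.4,-25.5,-10.4],"roll":1.35},
  {"offset":[-41.4,-25.5,-10.4],"roll":1.35},
  {"offset":[-41.4,-25.5,-10.4],"roll":1.35},
  {"offset":[-41.4,-25.5,-10.4],"roll":1.35},
])

```text
time_s: 1.35
tool_pos: [470.7, 150.2, 330.1]
tool_rot: [0.724, 0.69, -0.0, -0.001]
force: [0.4, 0.1, -0.6]
finger_gap: 0.999
grip_force: 0.0
```

Run:
```python
from h import *
s=robot.sense(); im=robot.read_camera("wrist")
cv2.imwrite("pics/w1raw.png",im); np.save("w1.npy",np.r_[s["tool_pos"],s["tool_rot"]])
cv2.imwrite("pics/w1.png",cv2.resize(im,(800,600),interpolation=cv2.INTER_CUBIC))
print(s["tool_pos"],s["tool_rot"],s["qd"],s["time_s"],s["joint_positions"])
print("monitor corner",tri(cam("scene"),(345,190),cam("side"),(370,207)))
```

```text
[470.66 150.19 330.14] [ 0.72  0.69 -0.   -0.  ] [ 0.04 -0.02  0.02  0.01  0.    0.01] 1.35 [0.15 0.22 1.4  0.   1.51 0.2 ]
monitor corner (array([735.55, -70.38, 125.32]), np.float64(4.031657368170955))
```

View pics/w1.png

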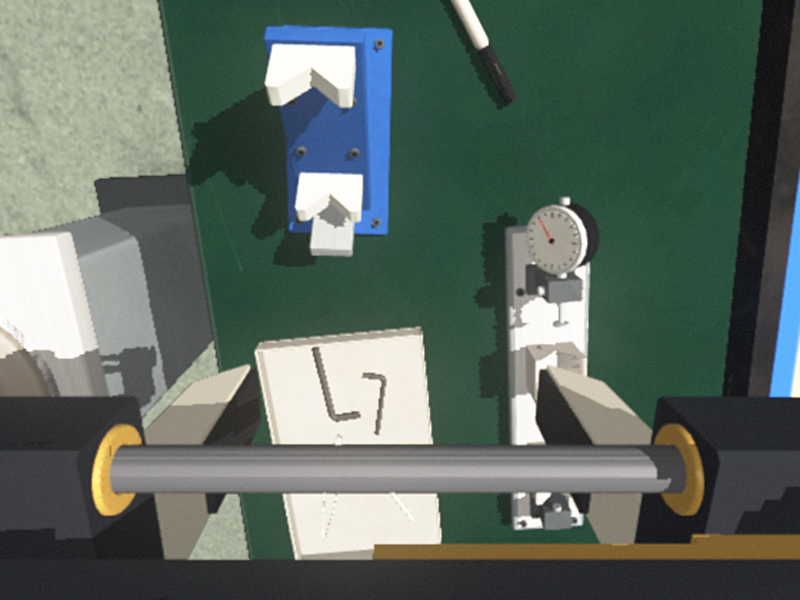

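The wrist view shows the cradle (upper vee notch ~(310,69), lower ~(330,208), foot bottom edge (311..351,254)), and the comparator base with left edge (507,228)→(513,528), dial at (556,240), post near (556,512), stated in 800-px scale.

Run:
```python
from h import *
w=np.load("w1.npy"); C=cam("wrist",dict(tool_pos=w[:3],tool_rot=w[3:])); im=cv2.imread("pics/w1raw.png")
h=lambda x,y:(x*.7-.15,y*.7-.15)
for n,p,z in [("up notch",(310,69),149.6),("up L bot",(276,103),147),("up R bot",(350,107),147),("low notch",(330,208),69),("foot L",(311,253),65.9),("foot R",(351,255),65.9),("upbase L",(268,45),136),("upbase R",(355,45),136),
 ("comp fl",(507,228),16),("comp nl",(513,528),16),("comp nr",(583,526),16)]:
  print(n,plane(C,h(*p),z))
g=im.astype(int); m=(g.min(2)>150)&((g.max(2)-g.min(2))<45)
def runs(r,a,b):
  c=np.where(m[r,a:b])[0]; return (a+c.min(),a+c.max(),len(c)) if len(c) else None
for r in range(28,80,3): print(r,runs(r,180,260),end=' ')
print()
for r in range(118,180,3): print(r,runs(r,195,270),end=' ')
print()
# base white edges rows
m=(g.min(2)>110)&((g.max(2)-g.min(2))<60)
for r in (175,215,225,300,330,345,352,358,362,366): print(r,runs(r,345,425),end=' ')
cv2.imwrite("pics/w1c.png",np.hstack([cv2.resize(im[20:185,175:280],None,fx=3.6,fy=3.6,interpolation=cv2.INTER_CUBIC),cv2.resize(im[135:300,340:440],None,fx=3.6,fy=3.6,interpolation=cv2.INTER_CUBIC)]))
```

```text
up notch [424.67 273.14 149.6 ]
up L bot [401.93 255.68 147.  ]
up R bot [446.33 251.19 147.  ]
low notch [418.48 182.13  69.  ]
foot L [399.48 146.43  65.9 ]
foot R [431.76 143.17  65.9 ]
upbase L [398.64 289.35 136.  ]
upbase R [451.14 286.72 136.  ]
comp fl [567.85 150.25  16.  ]
comp nl [ 578.14 -174.74   16.  ]
comp nr [ 653.25 -175.81   16.  ]
28 None 31 (np.int64(191), np.int64(221), 31) 34 (np.int64(190), np.int64(248), 59) 37 (np.int64(189), np.int64(248), 60) 40 (np.int64(189), np.int64(248), 60) 43 (np.int64(188), np.int64(248), 61) 46 (np.int64(188), np.int64(248), 61) 49 (np.int64(187), np.int64(248), 60) 52 (np.int64(186), np.int64(248), 57) 55 (np.int64(186), np.int64(247), 53) 58 (np.int64(185), np.int64(247), 49) 61 (np.int64(187), np.int64(247), 44) 64 (np.int64(188), np.int64(247), 37) 67 (np.int64(189), np.int64(246), 29) 70 (np.int64(189), np.int64(246), 24) 73 (np.int64(191), np.int64(246), 17) 76 None 79 None 
118 None 121 (np.int64(210), np.int64(239), 30) 124 (np.int64(209), np.int64(253), 45) 127 (np.int64(209), np.int64(253), 45) 130 (np.int64(208), np.int6
[... 325 characters left out ...]
57 (np.int64(219), np.int64(247), 23) 160 (np.int64(218), np.int64(247), 30) 163 (np.int64(218), np.int64(247), 30) 166 (np.int64(218), np.int64(246), 29) 169 (np.int64(217), np.int64(246), 30) 172 (np.int64(217), np.int64(246), 30) 175 (np.int64(219), np.int64(246), 28) 178 (np.int64(242), np.int64(244), 3) 
175 (np.int64(358), np.int64(410), 53) 215 (np.int64(356), np.int64(411), 56) 225 (np.int64(356), np.int64(411), 56) 300 (np.int64(358), np.int64(424), 35) 330 (np.int64(345), np.int64(424), 80) 345 (np.int64(359), np.int64(398), 28) 352 (np.int64(361), np.int64(424), 30) 358 (np.int64(362), np.int64(424), 39) 362 (np.int64(359), np.int64(424), 57) 366 (np.int64(359), np.int64(424), 53)
```

View pics/w1c.png

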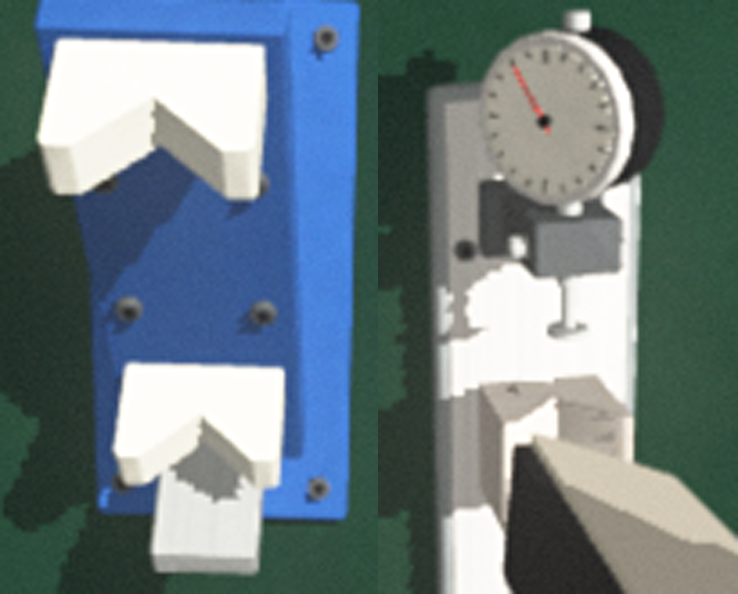

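Crop: upper notch apex raw (218.6,47), lower notch (231.4,135.8), foot edge (217..247,174.5), gauge disc (392.8,226.7).

Run:
```python
from h import *
w=np.load("w1.npy"); C=cam("wrist",dict(tool_pos=w[:3],tool_rot=w[3:]))
for n,p,z in [("up notch",(218.6,47),149.6),("up tipL",(185.6,59.7),162),("up tipR",(248,61.1),162),("lo notch",(231.4,135.8),69),("lo tipL",(206.4,138.6),81.5),("lo tipR",(252.8,141.4),81.5),("footL",(217.2,174.2),65.9),("footR",(246.7,175),65.9),("gaugetip",(392.8,226.7),54)]: print(n,plane(C,p,z))
```

```text
up notch [426.22 273.95 149.6 ]
up tipL [400.16 264.27 162.  ]
up tipR [450.95 260.66 162.  ]
lo notch [420.02 192.71  69.  ]
lo tipL [394.38 192.26  81.5 ]
lo tipR [444.3  186.78  81.5 ]
footL [399.39 149.68  65.9 ]
footR [433.39 147.04  65.9 ]
gaugetip [608.49  70.6   54.  ]
```

Call:
drive_tool([
  {"offset":[-44.4,2.6,0],"roll":0},
  {"offset":[-44.4,2.6,0],"roll":0},
  {"offset":[-44.4,2.6,0],"roll":0},
  {"offset":[-44.4,2.6,0],"roll":0},
  {"offset":[-44.4,2.6,0],"roll":0},
  {"offset":[-44.4,2.6,0],"roll":0},
  {"offset":[-44.4,2.6,0],"roll":0},
  {"offset":[-44.4,2.6,0],"roll":0},
  {"offset":[-44.4,2.6,0],"roll":0},
  {"offset":[-44.4,2.6,4],"roll":0},
], fingers=0.65)

```text
time_s: 2.65
tool_pos: [477.3, -292.8, 293.4]
tool_rot: [0.723, 0.691, 0.001, 0.003]
force: [0.3, 0.1, -0.8]
finger_gap: 0.65
grip_force: 0.0
```

Run:
```python
from h import *
s=robot.sense(); im=robot.read_camera("wrist"); print(s["tool_pos"],s["tool_rot"])
C=cam("wrist",s)
for X in [(474.7,-294.6,210),(385.4,-296,210)]: print(proj(C,X))
cv2.imwrite("pics/w2.png",im)
```

```text
[ 477.29 -292.79  293.37] [0.72 0.69 0.   0.  ]
[274.26 223.55]
[145.27 231.37]
```

View pics/w2.png

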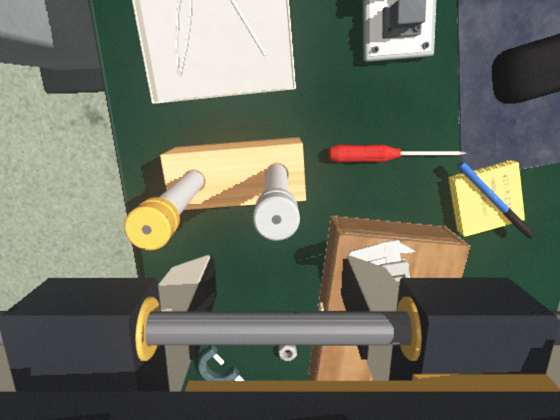

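Steel head top at (276.5,220), within 2 mm of prediction; brass at (148,229). Descending.

Call:
drive_tool([
  {"offset":[0,0,5],"roll":0},
  {"offset":[0,-0.05,9],"roll":0},
  {"offset":[0,-0.05,11.3],"roll":0},
  {"offset":[0,-0.05,11.3],"roll":0},
])

```text
time_s: 3.2
tool_pos: [474.8, -291.7, 177.0]
tool_rot: [0.723, 0.691, -0.0, -0.002]
force: [0.3, 0.2, 0.3]
finger_gap: 0.651
grip_force: 0.0
```

Call:
drive_tool([
  {"offset":[0,0,0],"roll":0},
  {"offset":[0,0,0],"roll":0},
  {"offset":[0,0,0],"roll":0},
  {"offset":[0,0,0],"roll":0},
  {"offset":[0,0,0],"roll":0},
], fingers=0.0, force=25)

```text
time_s: 3.82
tool_pos: [475.3, -294.7, 178.5]
tool_rot: [0.724, 0.69, 0.0, 0.001]
force: [-0.0, -0.5, 5.3]
finger_gap: 0.345
grip_force: 25.0
```

Call:
drive_tool([
  {"offset":[0,0,-1.5],"roll":0},
  {"offset":[0,0,-3.5],"roll":0},
  {"offset":[0,0,-5.5],"roll":0},
  {"offset":[0,0,-9],"roll":0},
  {"offset":[0,0,-12.3],"roll":0},
  {"offset":[0,0,-12.3],"roll":0},
])

```text
time_s: 4.58
tool_pos: [475.6, -294.9, 303.5]
tool_rot: [0.724, 0.69, 0.0, 0.002]
force: [-0.0, 0.3, -2.1]
finger_gap: 0.341
grip_force: 25.0
```

Run:
```python
from h import *
s=robot.sense(); print(s["tool_pos"],s["force"],s["torque"],s["finger_gap"])
a=robot.read_camera("scene")[60:330,230:480]; b=robot.read_camera("side")[60:330,190:440]
cv2.imwrite("pics/v3.png",cv2.resize(np.hstack([a,b]),None,fx=1.6,fy=1.6))
```

```text
[ 475.62 -294.93  303.46] [-0.03  0.29 -2.08] [-0.1   0.08 -0.01] 0.34128202107384376
```

View pics/v3.png

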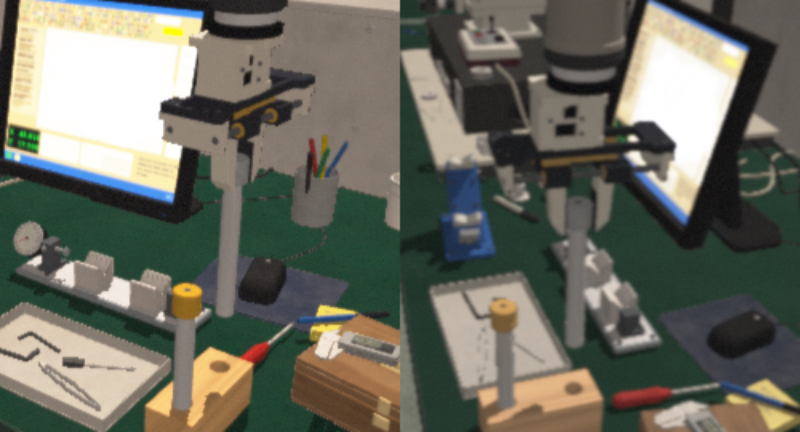

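The part hangs upright in the gripper; master stands.

Call:
drive_tool([
  {"offset":[3,-0.5,0],"roll":0},
  {"offset":[9,-1.6,0],"roll":0.027},
  {"offset":[15,-2.6,0],"roll":0.027},
  {"offset":[21,-3.7,0],"roll":0.027},
  {"offset":[27,-4.7,0],"roll":0.027},
  {"offset":[33,-5.8,0],"roll":0.027},
  {"offset":[38.5,-6.7,0],"roll":0.027},
  {"offset":[43,-7.5,0],"roll":0.027},
  {"offset":[45.6,-8,0],"roll":0.027},
  {"offset":[45.6,-8,0],"roll":0.027},
])

```text
time_s: 5.92
tool_pos: [415.7, 166.3, 299.1]
tool_rot: [0.732, 0.681, -0.001, -0.001]
force: [-0.4, -0.4, -1.8]
finger_gap: 0.343
grip_force: 25.0
```

Run:
```python
from h import *
s=robot.sense(); print(s["tool_pos"],s["tool_rot"],s["time_s"],s["finger_gap"])
S=cam("scene");D=cam("side")
a=robot.read_camera("scene");b=robot.read_camera("side")
O=np.array([417.2,158.5,56])
for C,im,n in ((S,a,'s'),(D,b,'d')):
    t=s["tool_pos"]+[0,0,-166]; 
    for X,c in ((O,(0,0,255)),(t,(0,255,255)),(s["tool_pos"]+[0,0,19],(0,255,0)),(O+np.array([.053,.705,.707])*198,(0,0,255))):
        p=proj(C,X); print(n,p); cv2.circle(im,tuple(int(round(v)) for v in p),1,c,-1)
x=cv2.resize(a[80:280,110:250],None,fx=2.8,fy=2.8,interpolation=cv2.INTER_CUBIC);y=cv2.resize(b[60:260,170:310],None,fx=2.8,fy=2.8,interpolation=cv2.INTER_CUBIC)
cv2.imwrite("pics/v4.png",np.hstack([x,y]))
```

```text
[415.68 166.25 299.12] [ 0.73  0.68 -0.   -0.  ] 5.925 0.3426071609952035
s [192.22 233.85]
s [186.58 204.56]
s [178.53 128.88]
s [152.78 166.12]
d [233.29 203.74]
d [230.99 178.86]
d [227.41 115.45]
d [226.64 140.86]
```

View pics/v4.png

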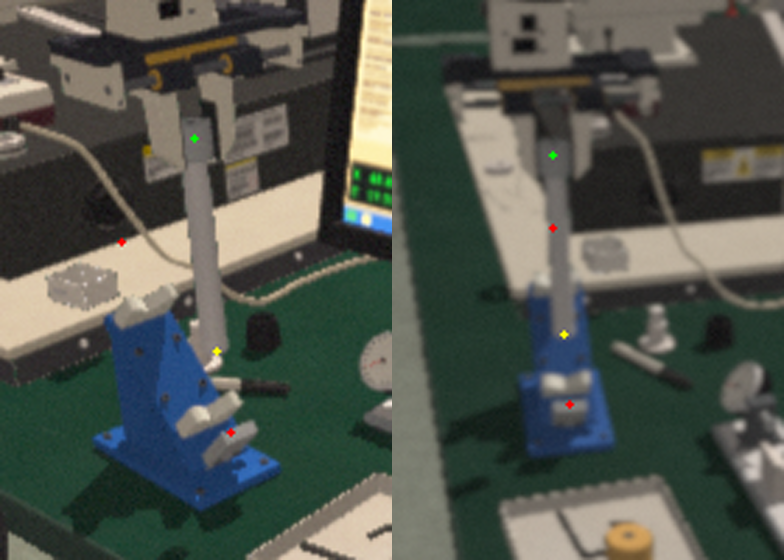

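Call:
drive_tool([
  {"offset":[0,0,2],"roll":0},
  {"offset":[0,0,4.5],"roll":0},
  {"offset":[0,0,6],"roll":0},
  {"offset":[0,0,6.6],"roll":0},
  {"offset":[0,0,6.6],"roll":0},
  {"offset":[0,0,6.6],"roll":0},
])

```text
time_s: 6.78
tool_pos: [417.4, 164.8, 235.3]
tool_rot: [0.733, 0.68, 0.001, 0.0]
force: [-0.7, -0.1, -2.6]
finger_gap: 0.344
grip_force: 25.0
```

Call:
drive_tool([
  {"offset":[0,0,0.3],"roll":0},
  {"offset":[0,0,0.6],"roll":0},
  {"offset":[0,0,0.6],"roll":0},
], force=15)

```text
time_s: 7.15
tool_pos: [416.8, 165.0, 228.5]
tool_rot: [0.733, 0.68, -0.0, -0.0]
force: [0.9, 0.1, -1.7]
finger_gap: 0.347
grip_force: 15.0
```

Call:
drive_tool([
  {"offset":[1.2,0,0.05],"roll":0},
  {"offset":[2.4,0,0.2],"roll":0},
  {"offset":[3.5,0,0.5],"roll":0},
  {"offset":[4.7,0,0.85],"roll":0},
  {"offset":[4.7,0,0.85],"roll":0},
])

```text
time_s: 7.78
tool_pos: [420.3, 212.8, 219.7]
tool_rot: [0.733, 0.681, -0.0, -0.0]
force: [0.1, -0.8, -1.5]
finger_gap: 0.344
grip_force: 15.0
```

Call:
drive_tool([
  {"offset":[1.1,0,0.4],"roll":0},
  {"offset":[2.1,0,0.8],"roll":0},
  {"offset":[3.2,0,1.4],"roll":0},
  {"offset":[4.2,0,2.0],"roll":0},
  {"offset":[4.2,0,2.0],"roll":0},
])

```text
time_s: 8.4
tool_pos: [423.4, 254.3, 199.5]
tool_rot: [0.733, 0.681, -0.0, -0.0]
force: [0.1, -0.4, -2.4]
finger_gap: 0.348
grip_force: 15.0
```

```bash
cat > ax.py <<'E'
from h import *
def show(pts):
    S=cam("scene");D=cam("side");out={}
    for n,C in (("scene",S),("side",D)):
        im=robot.read_camera(n).astype(int)
        g=im.mean(2); sat=im.max(2)-im.min(2)
        # sample brightness perpendicular across the expected axis at given world points
        for X in pts:
            u,v=proj(C,X); r=int(round(v)); row=[int(g[r,c]) if sat[r,c]<40 else -int(g[r,c]) for c in range(int(u)-14,int(u)+15)]
            print(n,np.round([u,v],1),row)
E
python3 - <<'E'
from ax import *
s=robot.sense(); G=s["tool_pos"]+[0,0,19]; th=np.radians(30); u=np.array([.073,.997,0])
T=G-185*(np.sin(th)*u+[0,0,np.cos(th)]); print("T",T,s["force"])
show([G+(T-G)*k for k in (.2,.35,.5,.65)])
E
```

```text
T [416.65 162.11  58.29] [ 0.13 -0.36 -2.41]
scene [167.4 176.1] [-200, -200, -201, -198, -200, -198, -198, -195, -196, -188, 129, 124, 129, 140, 140, 131, 126, 119, 118, 131, -193, -195, -191, -186, -182, -160, 141, 133, 137]
scene [171.8 186.8] [188, 199, 203, 196, 144, 140, 141, 141, 144, 138, 118, 121, 128, 136, 142, 136, 128, 120, 116, 111, 133, 96, 54, 44, 46, 44, 46, 46, 45]
scene [176.3 197.4] [-63, -63, -61, -61, -61, -64, -65, -86, -93, 114, 123, 127, 134, 142, 136, 130, 141, 153, 162, 133, 119, 86, 58, 52, 50, 52, 54, 49, 51]
scene [180.7 208. ] [-54, -67, -75, -84, -83, -79, -80, -81, -87, 104, 120, 127, 131, 140, 142, 131, 131, 148, 154, 153, 214, 218, 203, 99, 56, 53, 54, 54, 51]
side [228.3 151.8] [176, 178, 177, 177, 178, 178, 178, 176, 175, 167, 144, 118, 112, 116, 120, 114, 109, 118, 144, 166, 176, 177, 171, 152, 128, 115, 108, 111, 118]
side [229.1 161.3] [172, 172, 166, 148, 125, 118, 133, 150, 161, 164, 147, 122, 114, 117, 119, 113, 106, 105, 106, 111, 113, 113, 116, 124, 127, 126, 125, 123, 119]
side [230.  170.8] [50, 47, 43, 41, 48, -52, -52, -53, -52, -56, 68, 83, 100, 113, 124, 135, 142, 145, 132, 107, 79, -70, -68, -63, 52, 45, 46, 49, 45]
side [230.9 180.4] [44, 46, 46, 46, 49, -51, -52, -51, -55, -58, 72, 89, 107, 117, 128, 139, 145, 146, 131, 105, -79, -74, -73, -68, 58, 50, 43, 42, 43]
```

Call:
drive_tool([
  {"offset":[0.9,0,0.65],"roll":0},
  {"offset":[1.75,0,1.3],"roll":0},
  {"offset":[2.5,0,2.0],"roll":0},
  {"offset":[3.15,0,2.6],"roll":0},
  {"offset":[3.55,0,3.1],"roll":0},
  {"offset":[3.55,0,3.2],"roll":0},
])

```text
time_s: 9.25
tool_pos: [426.3, 289.6, 168.3]
tool_rot: [0.733, 0.68, 0.0, -0.0]
force: [-1.8, 0.3, 4.5]
finger_gap: 0.344
grip_force: 15.0
```

Call:
drive_tool([
  {"offset":[0,0,0],"roll":0},
  {"offset":[0,0,0],"roll":0},
  {"offset":[0,0,0],"roll":0},
  {"offset":[0,0,0],"roll":0},
], fingers=0.65)

```text
time_s: 9.75
tool_pos: [426.3, 289.1, 168.3]
tool_rot: [0.733, 0.68, 0.0, -0.0]
force: [-0.1, 0.3, -0.0]
finger_gap: 0.647
grip_force: 0.0
```

Call:
drive_tool([
  {"offset":[0,0,-3],"roll":0},
  {"offset":[0,0,-9],"roll":0},
  {"offset":[0,0,-13],"roll":0},
  {"offset":[-5,0,-15],"roll":0},
  {"offset":[-11,0,-15],"roll":0},
  {"offset":[-11,0,-15],"roll":0},
  {"offset":[-11,0,-15],"roll":0},
])

```text
time_s: 10.62
tool_pos: [418.2, 179.5, 318.4]
tool_rot: [0.733, 0.68, 0.0, -0.0]
force: [0.0, 0.3, -0.0]
finger_gap: 0.65
grip_force: 0.0
```

Run:
```python
from h import *
s=robot.sense(); print(s["tool_pos"],s["tool_rot"],s["time_s"])
im=robot.read_camera("wrist");C=cam("wrist",s)
a=robot.read_camera("scene");b=robot.read_camera("side")
O=np.array([417.2,158.5,56]);y=np.array([.053,.705,.707])
print([np.round(proj(C,O+y*k)) for k in (0,84,198)])
for k in (0,84,170,198):
    for Cc,i in ((C,im),(cam("scene"),a),(cam("side"),b)):
        p=proj(Cc,O+y*k)
        if 0<p[0]<560 and 0<p[1]<420: cv2.circle(i,tuple(int(round(v)) for v in p),1,(0,0,255),-1)
p1=cv2.resize(a[130:270,120:240],(360,420));p2=cv2.resize(b[110:250,170:290],(360,420))
cv2.imwrite("pics/v5.png",cv2.resize(np.hstack([im,p1]),None,fx=.86,fy=.86))
cv2.imwrite("pics/w5.png",im)
```

```text
[418.16 179.54 318.36] [ 0.73  0.68  0.   -0.  ] 10.625
[array([279., 189.]), array([279., 144.]), array([279.,  40.])]
```

View pics/v5.png

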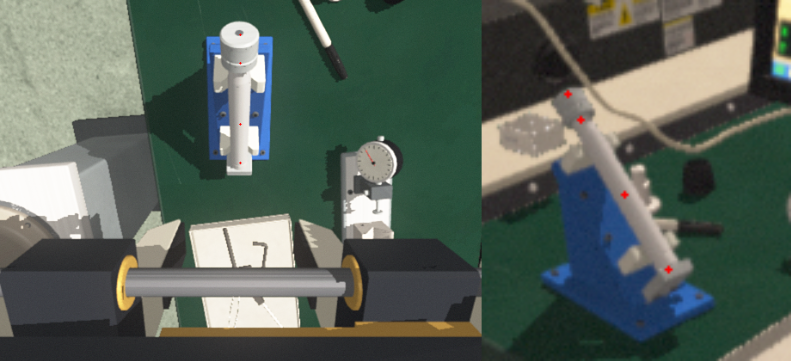

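The spindle lies in the cradle with tail on the foot, head up, matching predicted axis points. Regrasp across the shank.

Call:
drive_tool([
  {"offset":[3.8,0.05,5],"roll":0},
  {"offset":[3.8,0.05,10.5],"roll":0},
  {"offset":[3.8,0.05,15.5],"roll":0},
  {"offset":[3.8,0.05,19],"roll":0},
  {"offset":[3.8,0.05,20.5],"roll":0},
  {"offset":[3.8,0.05,21.2],"roll":0},
  {"offset":[3.8,0.05,21.2],"roll":0},
])

```text
time_s: 11.65
tool_pos: [421.4, 217.8, 106.1]
tool_rot: [0.733, 0.68, -0.0, -0.0]
force: [0.0, 0.5, 0.4]
finger_gap: 0.649
grip_force: 0.0
```

Call:
drive_tool([
  {"offset":[0,0,0],"roll":0},
  {"offset":[0,0,0],"roll":0},
  {"offset":[0,0,0],"roll":0},
  {"offset":[0,0,0],"roll":0},
  {"offset":[0,0,0],"roll":0},
  {"offset":[0,0,0],"roll":0},
], fingers=0.0, force=40)

```text
time_s: 12.4
tool_pos: [421.3, 217.3, 106.3]
tool_rot: [0.733, 0.68, 0.0, -0.0]
force: [-0.6, 0.3, 1.8]
finger_gap: 0.231
grip_force: 40.0
```

Call:
drive_tool([
  {"offset":[0,0,-1.5],"roll":0},
  {"offset":[0,0,-5],"roll":0},
  {"offset":[0,0,-10],"roll":0},
  {"offset":[0,0,-14],"roll":0},
  {"offset":[0,0,-14],"roll":0},
])

```text
time_s: 13.02
tool_pos: [422.8, 217.7, 248.9]
tool_rot: [0.733, 0.68, 0.003, 0.001]
force: [-0.7, 1.6, -2.7]
finger_gap: 0.226
grip_force: 40.0
```

Run:
```python
from h import *
s=robot.sense(); print(s["tool_pos"],s["tool_rot"],s["force"],s["torque"])
w=np.load("w1.npy"); C=cam("wrist",dict(tool_pos=w[:3],tool_rot=w[3:])); im=cv2.imread("pics/w1raw.png")
C5=cam("wrist",dict(tool_pos=np.array([418.16,179.54,318.36]),tool_rot=np.array([.733,.68,0,0])))
print("gauge tip w5",plane(C5,(439.5,245),54))
g=im.mean(2).astype(int)
print("w1 post cols, rows 340-372 at col 389"); print([(r,g[r,389]) for r in range(338,374,2)])
for r in (352,358,363): print(r,list(g[r,352:416:2]))
for p in ((389,348),(389,366)): print(plane(C,p,51))
# axis straightness of held spindle
T45=np.array([.053,.705,.707]); G=s["tool_pos"]+[0,0,9]
from ax import show
show([G+T45*k for k in (-60,-40,60)])
```

```text
[422.8  217.75 248.87] [0.73 0.68 0.   0.  ] [-0.73  1.58 -2.67] [-0.08  0.06  0.01]
gauge tip w5 [608.31  72.38  54.  ]
w1 post cols, rows 340-372 at col 389
[(338, np.int64(137)), (340, np.int64(131)), (342, np.int64(127)), (344, np.int64(100)), (346, np.int64(75)), (348, np.int64(76)), (350, np.int64(74)), (352, np.int64(109)), (354, np.int64(113)), (356, np.int64(185)), (358, np.int64(144)), (360, np.int64(126)), (362, np.int64(124)), (364, np.int64(125)), (366, np.int64(122)), (368, np.int64(123)), (370, np.int64(109)), (372, np.int64(56))]
352 [np.int64(43), np.int64(42), np.int64(38), np.int64(91), np.int64(105), np.int64(134), np.int64(153), np.int64(153), np.int64(152), np.int64(132), np.int64(63), np.int64(83), np.int64(252), np.int64(253), np.int64(107), np.int64(54), np.int64(55), np.int64(66), np.int64(106), np.int64(109), np.int64(81), np.int64(74), np.int64(75), np.int64(215), np.int64(254), np.int64(147), np.int64(25), np.int64(31), np.int64(38), np.int64(33), np.int64(70), np.int64(127)]
358 [np.int64(38), np.int64(39), np.int64(41), np.int64(76), np.int64(106), np.i
[... 1199 characters left out ...]
, 128, 133, 137, 134, 129, 124, 118, 129, -187, -197, -194, -199, -197, -197, -195, -196]
scene [156.7 128.2] [126, 120, 79, 63, 60, 58, 55, 60, 57, 60, 60, 61, 60, 61, 61, -73, -78, -60, 38, 29, 34, 29, 37, 27, 32, 30, 37, 40, 61]
side [230.3 150.5] [176, 178, 177, 178, 177, 177, 177, 176, 176, 168, 146, 122, 112, 113, 111, 110, 106, 114, 143, 165, 169, 150, 124, 116, 124, 129, 129, 130, 134]
side [229.6 143.8] [176, 176, 177, 177, 178, 177, 177, 176, 175, 168, 149, 122, 112, 113, 112, 109, 106, 108, 121, 142, 152, 155, 152, 147, 145, 148, 148, 150, 150]
side [226.1 110.9] [48, 38, 33, 30, 30, 26, 25, 29, 27, 32, 46, 67, 81, 96, 105, 110, 110, 91, 70, 58, 52, 40, 29, 28, 28, 26, 25, 27, 29]
```

Run:
```python
from h import *
S,D=cam("scene"),cam("side")
print("mon BR",tri(S,(350,193),D,(372,207)),"TR",tri(S,(368,62),D,(419,85)),"TL",tri(S,(238,49),D,(343,53)),"BL",tri(S,(227,155),D,(313,150)))
```

```text
mon BR (array([733.78, -84.71, 127.29]), np.float64(14.956033316240038)) TR (array([822.12, -64.88, 429.59]), np.float64(3.360923398583786)) TL (array([806.34, 352.78, 425.29]), np.float64(3.6121797609660327)) BL (array([716.47, 330.93, 129.98]), np.float64(11.20200915252137))
```

Call:
drive_tool([
  {"offset":[-2,1.5,0],"roll":0},
  {"offset":[-6,4.5,0],"roll":-0.02},
  {"offset":[-10,7.5,0],"roll":-0.04},
  {"offset":[-14,10.5,0],"roll":-0.06},
  {"offset":[-18,13.5,0],"roll":-0.08},
  {"offset":[-22,16.5,0],"roll":-0.1},
  {"offset":[-25.5,19.1,0],"roll":-0.106},
  {"offset":[-28,21,0],"roll":-0.106},
  {"offset":[-28.4,21.3,0],"roll":-0.106},
  {"offset":[-28.4,21.3,0],"roll":-0.106},
])

```text
time_s: 14.38
tool_pos: [611.8, -81.5, 244.4]
tool_rot: [0.696, 0.718, -0.001, -0.002]
force: [-0.6, 0.5, -2.4]
finger_gap: 0.23
grip_force: 40.0
```

Call:
drive_tool([
  {"offset":[0,0,2],"roll":0},
  {"offset":[0,0,5],"roll":0},
  {"offset":[0,0,8],"roll":0},
  {"offset":[0,0,9.5],"roll":0},
  {"offset":[0,0,9.5],"roll":0},
  {"offset":[0,0,9.5],"roll":0},
])

```text
time_s: 15.12
tool_pos: [613.2, -81.7, 152.5]
tool_rot: [0.696, 0.718, 0.001, 0.001]
force: [-0.9, 0.7, -0.9]
finger_gap: 0.232
grip_force: 40.0
```

Run:
```python
from ax import *
s=robot.sense(); print(s["tool_pos"],s["tool_rot"],s["force"],s["torque"])
ax=np.array([-.0314*.707,.707,.707]); G=s["tool_pos"]+[0,0,9]; print("tail",G-84*ax,"head",G+114*ax)
show([G+ax*k for k in (-60,-40,60)])
```

```text
[613.17 -81.72 152.53] [0.7  0.72 0.   0.  ] [-0.9   0.69 -0.92] [-0.12  0.04  0.01]
tail [ 615.04 -141.11  102.14] head [610.64  -1.12 242.13]
scene [335.7 213.9] [57, 53, 57, 53, 56, 53, 55, 54, 58, 70, 108, 129, 135, 137, 143, 155, 158, 148, 140, 136, 128, 102, 65, 58, 57, 58, 54, 54, 55]
scene [330.7 206.9] [57, 59, -52, 58, 57, 56, 63, 54, 60, 77, 118, 131, 133, 139, 145, 155, 155, 146, 141, 137, 129, 105, 67, 62, 55, 58, 59, 57, -57]
scene [306. 172.] [141, 139, 140, 140, 142, 142, 143, 142, 141, 142, 140, 136, 130, 125, 124, 105, 77, 72, 58, 60, 70, 90, 121, 104, 48, 37, 49, -80, 69]
side [333.  227.1] [107, 109, 103, 90, 67, 51, 48, 47, 57, 74, 92, 107, 113, 119, 120, 121, 117, 111, 102, 80, 59, 50, 47, 48, 48, 51, 49, 48, 49]
side [331.2 219.1] [129, 133, 124, 98, 66, 52, 52, 49, 57, 72, 92, 104, 113, 119, 120, 119, 116, 111, 99, 79, 60, 54, 52, 49, 49, 50, 47, 51, 50]
side [322.1 180.3] [41, 40, 39, 29, 29, 29, 28, 36, 44, 53, 55, 53, 52, 48, 46, 40, 44, 42, 35, 38, 36, 43, 47, 58, 66, 67, 53, 41, 39]
```

Call:
drive_tool([
  {"offset":[0,0,2],"roll":0},
  {"offset":[0,0,3.7],"roll":0},
  {"offset":[0.1,0,4.3],"roll":0},
  {"offset":[0.6,0,4.7],"roll":0},
  {"offset":[1.14,0,5.2],"roll":0},
  {"offset":[1.14,0,5.2],"roll":0},
], force=22)

```text
time_s: 15.98
tool_pos: [612.4, -69.7, 99.4]
tool_rot: [0.696, 0.718, 0.0, 0.0]
force: [0.1, 1.1, 0.4]
finger_gap: 0.232
grip_force: 22.0
```

Run:
```python
from ax import *
s=robot.sense(); print(s["tool_pos"],s["force"],s["torque"])
G=s["tool_pos"]+[0,0,9]
for d in (45,35): 
  c,n=np.cos(np.radians(d)),np.sin(np.radians(d)); ax=np.array([-.0314*c,c,n]); print(d)
  show([G+ax*k for k in (-60,95)])
```

```text
[612.41 -69.74  99.37] [0.09 1.14 0.4 ] [-0.17  0.04 -0.02]
45
scene [330.6 232.7] [56, 66, 114, 157, 161, 160, 149, 165, 163, 148, 161, 165, 142, 142, 134, 139, 142, 147, 152, 157, 156, 147, 141, 137, 125, 102, 64, 55, 52]
scene [293.3 179.7] [35, 30, 53, 103, 113, 113, 100, 87, 81, 80, 88, 88, 89, 86, 74, 54, 41, 36, 36, 41, 45, 50, 69, 82, 90, 104, 119, 138, 138]
side [329.6 242.6] [151, 115, 99, 99, 101, 107, 133, 159, 164, 144, 121, 111, 107, 108, 114, 116, 117, 118, 113, 114, 112, 113, 99, 73, 56, 48, 46, 48, 47]
side [316.1 184.1] [37, 49, 64, 84, 97, 102, 106, 105, 112, 116, 119, 120, 120, 118, 113, 92, 58, 43, 42, 46, 52, 56, 69, 87, 101, 101, 99, 103, 113]
35
scene [333.1 230.5] [132, 164, 166, 145, 169, 169, 153, 165, 145, 131, 138, 139, 143, 148, 154, 155, 149, 143, 140, 130, 96, 64, 57, 58, 54, -56, 58, 57, 56]
scene [289.8 183.6] [-58, 58, -57, 58, 54, 51, 47, 45, 52, 56, 64, 63, 59, 53, 43, 33, 35, 39, 37, 36, 37, 35, 36, 35, 37, 35, 37, 34, 34]
side [330.8 241.4] [119, 105, 114, 134, 162, 188, 201, 196, 178, 149, 123, 110, 113, 114, 117, 116, 115, 111, 101, 86, 66, 52, 48, 48, 45, 51, 49, 48, 48]
side [314.4 186.7] [28, 29, 28, 29, 30, 41, 62, 83, 96, 103, 110, 115, 117, 121, 122, 121, 120, 116, 118, 118, 118, 118, 120, 119, 121, 121, 121, 121, 120]
```

Call:
drive_tool([
  {"offset":[0.45,0,0.55],"roll":0},
  {"offset":[0.9,0,1.15],"roll":0},
  {"offset":[1.25,0,1.8],"roll":0},
  {"offset":[1.58,0,2.5],"roll":0},
  {"offset":[1.8,0,3.05],"roll":0},
  {"offset":[1.96,0,3.6],"roll":0},
  {"offset":[1.96,0,3.6],"roll":0},
])

```text
time_s: 17.05
tool_pos: [611.2, -50.8, 62.5]
tool_rot: [0.696, 0.718, -0.0, -0.001]
force: [-0.7, -0.9, -1.1]
finger_gap: 0.232
grip_force: 22.0
```

```bash
cat > tilt.py <<'E'
from h import *
# edge-band centre of the shank/head on scene picture columns near the tail and on rows; fit pitch about G
def tilt(z=9,ks=(60,65,80,90),cands=np.arange(-12,30,1.0)):
    s=robot.sense(); G=s["tool_pos"]+[0,0,z]; print(s["tool_pos"],s["force"],s["torque"])
    im=robot.read_camera("side"); C=cam("side"); im2=robot.read_camera("scene"); C2=cam("scene")
    cv2.imwrite("pics/t_side.png",im); cv2.imwrite("pics/t_scene.png",im2)
    return s,G,C,im,C2,im2
E
python3 - <<'E'
from tilt import *
s,G,C,im,C2,im2=tilt()
for d in (12,7,2):
  c,n=np.cos(np.radians(d)),np.sin(np.radians(d)); ax=np.array([-.0314*c,c,n])
  for k in (-70,50,90):
    u,v=proj(C2,G+ax*k); cc=int(round(u)); r=int(round(v))
    print(d,k,"scene col",cc,"row",r,[int(x) for x in im2[r-16:r+17,cc].mean(1)])
E
```

```text
[611.16 -50.82  62.53] [-0.67 -0.88 -1.09] [-0.14  0.1  -0.02]
12 -70 scene col 333 row 237 [60, 61, 59, 64, 57, 64, 63, 64, 83, 154, 235, 224, 190, 163, 149, 142, 141, 137, 135, 125, 123, 122, 123, 126, 126, 126, 124, 116, 119, 110, 107, 104, 81]
12 50 scene col 293 row 215 [37, 42, 61, 45, 38, 42, 46, 77, 135, 150, 151, 149, 152, 150, 150, 149, 150, 153, 146, 144, 136, 144, 150, 153, 163, 166, 164, 158, 158, 151, 141, 134, 135]
12 90 scene col 281 row 208 [64, 68, 73, 73, 72, 63, 57, 46, 39, 40, 76, 133, 148, 147, 152, 149, 150, 150, 151, 150, 148, 142, 120, 92, 68, 63, 62, 63, 66, 61, 64, 70, 113]
7 -70 scene col 333 row 235 [62, 60, 60, 61, 59, 64, 57, 64, 63, 64, 83, 154, 235, 224, 190, 163, 149, 142, 141, 137, 135, 125, 123, 122, 123, 126, 126, 126, 124, 116, 119, 110, 107]
7 50 scene col 293 row 216 [42, 61, 45, 38, 42, 46, 77, 135, 150, 151, 149, 152, 150, 150, 149, 150, 153, 146, 144, 136, 144, 150, 153, 163, 166, 164, 158, 158, 151, 141, 134, 135, 133]
7 90 scene col 280 row 210 [76, 119, 92, 68, 58, 46, 40, 45, 95, 141, 150, 151, 146, 135, 131, 145, 152, 150, 145, 132, 114, 105, 76, 63, 64, 60, 61, 62, 62, 79, 122, 139, 141]
2 -70 scene col 334 row 233 [62, 60, 62, 63, 60, 61, 64, 60, 59, 63, 59, 58, 87, 193, 240, 234, 209, 173, 153, 145, 144, 141, 138, 128, 123, 102, 80, 79, 78, 76, 73, 76, 73]
2 50 scene col 293 row 218 [45, 38, 42, 46, 77, 135, 150, 151, 149, 152, 150, 150, 149, 150, 153, 146, 144, 136, 144, 150, 153, 163, 166, 164, 158, 158, 151, 141, 134, 135, 133, 132, 130]
2 90 scene col 280 row 213 [68, 58, 46, 40, 45, 95, 141, 150, 151, 146, 135, 131, 145, 152, 150, 145, 132, 114, 105, 76, 63, 64, 60, 61, 62, 62, 79, 122, 139, 141, 142, 142, 141]
```

Call:
drive_tool([
  {"offset":[0.08,0,0.4],"roll":0},
  {"offset":[0.15,0,0.75],"roll":0},
  {"offset":[0.2,0,1.0],"roll":0},
  {"offset":[0.2,0,1.0],"roll":0},
  {"offset":[0.2,0,1.0],"roll":0},
])

```text
time_s: 17.77
tool_pos: [611.5, -48.9, 53.2]
tool_rot: [0.696, 0.718, 0.0, -0.0]
force: [-0.1, 0.7, -1.3]
finger_gap: 0.23
grip_force: 22.0
```

Run:
```python
from tilt import *
s,G,C,im,C2,im2=tilt()
for d in (4,0,-4):
  c,n=np.cos(np.radians(d)),np.sin(np.radians(d)); ax=np.array([-.0314*c,c,n])
  for k in (-70,-40,100):
    u,v=proj(C2,G+ax*k); cc=int(round(u)); r=int(round(v))
    print(d,k,"scene col",cc,"row",r,[int(x) for x in im2[r-16:r+17,cc].mean(1)])
```

```text
[611.49 -48.89  53.22] [-0.11  0.67 -1.25] [-0.17  0.03  0.  ]
4 -70 scene col 333 row 237 [62, 62, 59, 60, 62, 57, 58, 59, 65, 133, 239, 235, 211, 175, 151, 145, 144, 142, 136, 130, 126, 123, 122, 122, 125, 126, 122, 114, 118, 112, 110, 105, 79]
4 -40 scene col 322 row 232 [62, 58, 59, 59, 62, 63, 62, 60, 62, 62, 84, 122, 135, 141, 143, 145, 143, 139, 143, 139, 139, 143, 129, 133, 135, 133, 138, 136, 137, 138, 135, 138, 137]
4 100 scene col 277 row 213 [63, 69, 74, 71, 59, 43, 38, 56, 113, 145, 150, 147, 124, 94, 113, 138, 149, 149, 148, 130, 121, 121, 118, 116, 106, 84, 119, 141, 145, 147, 144, 145, 144]
0 -70 scene col 333 row 235 [62, 57, 62, 62, 59, 60, 62, 57, 58, 59, 65, 133, 239, 235, 211, 175, 151, 145, 144, 142, 136, 130, 126, 123, 122, 122, 125, 126, 122, 114, 118, 112, 110]
0 -40 scene col 322 row 231 [60, 62, 58, 59, 59, 62, 63, 62, 60, 62, 62, 84, 122, 135, 141, 143, 145, 143, 139, 143, 139, 139, 143, 129, 133, 135, 133, 138, 136, 137, 138, 135, 138]
0 100 scene col 277 row 216 [71, 59, 43, 38, 56, 113, 145, 150, 147, 124, 94, 113, 138, 149, 149, 148, 130, 121, 121, 118, 116, 106, 84, 119, 141, 145, 147, 144, 145, 144, 145, 149, 152]
-4 -70 scene col 333 row 233 [60, 61, 62, 57, 62, 62, 59, 60, 62, 57, 58, 59, 65, 133, 239, 235, 211, 175, 151, 145, 144, 142, 136, 130, 126, 123, 122, 122, 125, 126, 122, 114, 118]
-4 -40 scene col 322 row 230 [61, 60, 62, 58, 59, 59, 62, 63, 62, 60, 62, 62, 84, 122, 135, 141, 143, 145, 143, 139, 143, 139, 139, 143, 129, 133, 135, 133, 138, 136, 137, 138, 135]
-4 100 scene col 277 row 218 [43, 38, 56, 113, 145, 150, 147, 124, 94, 113, 138, 149, 149, 148, 130, 121, 121, 118, 116, 106, 84, 119, 141, 145, 147, 144, 145, 144, 145, 149, 152, 149, 151]
```

Run:
```python
from tilt import *
C2=cam("scene");C=cam("side")
s=robot.sense();G=s["tool_pos"]+[0,0,9]
for n,Cc in (("scene",C2),("side",C)):
    a=cv2.imread(f"pics/{n}0.png").astype(int);b=cv2.imread(f"pics/t_{n}.png").astype(int)
    d=np.abs(a-b).max(2)>28
    print(n,"pred level: tail",proj(Cc,G+[2.6,-84,0]).round(1),"G",proj(Cc,G).round(1),"k86",proj(Cc,G+[-2.7,86,0]).round(1),"face",proj(Cc,G+[-3.6,114,0]).round(1),"face top/bot",proj(Cc,G+[-3.6,114,16]).round(1),proj(Cc,G+[-3.6,114,-16]).round(1))
    r0,r1,c0,c1=(188,250,262,346) if n=="scene" else (170,280,288,348)
    for r in range(r0,r1,2 if n=="scene" else 3): print(r,''.join('#' if d[r,c] else '.' for c in range(c0,c1)))
```

```text
scene pred level: tail [337.9 236.6] G [308.6 226.7] k86 [280.8 217.4] face [272.3 214.5] face top/bot [272.1 208.9] [272.4 220. ]
188 ...........................#####################..###############...##############..
190 ...........................###################################...################...
192 ..........................#################################..####################...
194 ..........................##############################...#####################....
196 ...........................#..######################.##.####......##############....
198 ...............##..##..############.############..##.#####..##....##.....######.....
200 .............#.###...#########.##...####.#.#.###.#####.#.#####.#####................
202 ..............#.....###.#####################.##########.######.###.................
204 ...........####..###.#.#.##.#...###.###########################.#...................
206 ..........##########...#...#....###..#######....###########.........................
208 ..........#################..#####.##.#####.#####.########.................
[... 3624 characters left out ...]
##################.......#####....................
251 ....#######################...........###...................
254 ....#################.......................................
257 ....################........................................
260 .....#############..........................................
263 ....##############.............######.......................
266 .....#############............#####.........................
269 .....#############..........................................
272 .....#############..........................................
275 .....############...........................................
278 ......###########...........................................
```

Call:
drive_tool([
  {"offset":[0,0,-0.1],"roll":0},
  {"offset":[0.2,0,-0.1],"roll":0},
  {"offset":[0.4,0,-0.1],"roll":0},
  {"offset":[0.4,0,-0.1],"roll":0},
], force=35)

```text
time_s: 18.38
tool_pos: [611.3, -44.9, 54.2]
tool_rot: [0.696, 0.718, -0.0, 0.0]
force: [0.1, -0.7, -1.5]
finger_gap: 0.231
grip_force: 35.0
```

Call:
drive_tool([
  {"offset":[0.2,0,0],"roll":0},
  {"offset":[0.4,0,0],"roll":0},
  {"offset":[0.6,0,0],"roll":0},
  {"offset":[0.6,0,0],"roll":0},
  {"offset":[0.6,0,0],"roll":0},
])

```text
time_s: 19.0
tool_pos: [611.2, -39.0, 54.2]
tool_rot: [0.696, 0.718, -0.0, 0.0]
force: [-0.8, -3.8, -1.7]
finger_gap: 0.229
grip_force: 35.0
```

Call:
drive_tool([
  {"offset":[0.15,0,0],"roll":0},
  {"offset":[0.3,0,0],"roll":0},
  {"offset":[0.3,0,0],"roll":0},
  {"offset":[0.3,0,0],"roll":0},
])

```text
time_s: 19.5
tool_pos: [611.1, -35.9, 54.2]
tool_rot: [0.696, 0.718, 0.0, 0.0]
force: [0.2, -2.9, -2.3]
finger_gap: 0.228
grip_force: 35.0
```

Call:
drive_tool([
  {"offset":[0.12,0,0],"roll":0},
  {"offset":[0.12,0,0.2],"roll":0},
  {"offset":[0.12,0,0.4],"roll":0},
  {"offset":[0.12,0,0.5],"roll":0},
  {"offset":[0.12,0,0.5],"roll":0},
])

```text
time_s: 20.12
tool_pos: [611.2, -34.7, 49.2]
tool_rot: [0.696, 0.718, 0.0, 0.0]
force: [-0.7, -4.8, -0.5]
finger_gap: 0.227
grip_force: 35.0
```

Call:
drive_tool([
  {"offset":[0,0,0.15],"roll":0},
  {"offset":[0,0,0.3],"roll":0},
  {"offset":[0,0,0.3],"roll":0},
])

```text
time_s: 20.5
tool_pos: [611.4, -34.6, 46.3]
tool_rot: [0.696, 0.718, 0.0, 0.0]
force: [0.7, -3.1, 0.1]
finger_gap: 0.231
grip_force: 35.0
```

Call:
drive_tool([
  {"offset":[0,0,0.1],"roll":0},
  {"offset":[0,0,0.2],"roll":0},
  {"offset":[0,0,0.2],"roll":0},
], force=20)

```text
time_s: 20.88
tool_pos: [611.6, -34.6, 44.6]
tool_rot: [0.696, 0.718, 0.0, 0.0]
force: [1.4, -3.1, 4.6]
finger_gap: 0.228
grip_force: 20.0
```

Run:
```python
from tilt import *
s,G,C,im,C2,im2=tilt()
print("pred level tail",proj(C2,G+[2.6,-84,0]).round(1),"face",proj(C2,G+[-3.6,114,0]).round(1))
a=cv2.imread("pics/scene0.png").astype(int); d=np.abs(a-im2.astype(int)).max(2)>28
for r in range(200,250,2): print(r,''.join('#' if d[r,c] else '.' for c in range(255,346)))
```

```text
[611.57 -34.61  44.62] [ 1.39 -3.06  4.56] [-0.63 -0.22  0.02]
pred level tail [332.8 238. ] face [268.2 215.9]
200 ................#.######..#.#########..##########...#.#####........####.....#####..........
202 ................#####.###.##################.#.##..####.##.#####.######....................
204 ...............#........##########.############.#####.####.######.####.....................
206 .............#####...###########..#.#..###########.#######..####..#........................
208 .............###########.#..##....###.######.#.##..#######.##..............................
210 .............#################..###.###.#..#..##########.####..............................
212 ...........#########################....###..#######..##.####..............................
214 ............#################################################..............................
216 ................#############################################..............................
218 ..........#####..##############.....#.#######################..............................
220 ...........#############
[... 711 characters left out ...]
.......###########..........
236 ..........##..########....................................######...........##..............
238 ...............######...........................................#.......................##.
240 .................................................######...............#.......#.......#....
242 .......................................##.......########..............................#.#..
244 ....................................####################.................................##
246 .....................................###################...................................
248 .........................................###############...................................
```

Run:
```python
from tilt import *
s,G,C,im,C2,im2=tilt()
g=im2.mean(2)
for k in (-20,-35,-50,-60,-70,-80):
    for z in (0,):
        u,v=proj(C2,G+[-.0314*k,k,0]); t=proj(C2,G+[-.0314*k,k,11]); cc=int(round(u)); r=int(round(v))
        print(k,cc,"axis",v.round(1),"top pred",t[1].round(1),list(zip(range(r-10,r+8),g[r-10:r+8,cc].astype(int).tolist())))
```

```text
[611.59 -34.61  44.62] [ 1.82 -2.24  4.83] [-0.59 -0.25  0.04]
-20 311 axis 230.4 top pred 226.4 [(220, 140), (221, 140), (222, 142), (223, 139), (224, 142), (225, 136), (226, 133), (227, 136), (228, 141), (229, 142), (230, 142), (231, 142), (232, 143), (233, 141), (234, 134), (235, 123), (236, 157), (237, 180)]
-35 316 axis 232.1 top pred 228.1 [(222, 59), (223, 60), (224, 58), (225, 61), (226, 58), (227, 81), (228, 124), (229, 139), (230, 143), (231, 144), (232, 145), (233, 143), (234, 144), (235, 139), (236, 130), (237, 134), (238, 135), (239, 138)]
-50 321 axis 233.9 top pred 229.9 [(224, 57), (225, 61), (226, 62), (227, 64), (228, 86), (229, 123), (230, 136), (231, 138), (232, 146), (233, 147), (234, 144), (235, 144), (236, 144), (237, 150), (238, 210), (239, 169), (240, 140), (241, 135)]
-60 324 axis 235.1 top pred 231.0 [(225, 58), (226, 60), (227, 62), (228, 68), (229, 110), (230, 149), (231, 237), (232, 234), (233, 206), (234, 172), (235, 153), (236, 146), (237, 147), (238, 178), (239, 215), (240, 170), (241, 139), (242, 139)]
-70 328 axis 236.3 top pred 232.2 [(226, 62), (227, 60), (228, 59), (229, 67), (230, 103), (231, 149), (232, 238), (233, 244), (234, 225), (235, 187), (236, 155), (237, 146), (238, 145), (239, 146), (240, 146), (241, 131), (242, 133), (243, 132)]
-80 331 axis 237.5 top pred 233.4 [(227, 62), (228, 64), (229, 59), (230, 67), (231, 114), (232, 181), (233, 240), (234, 240), (235, 218), (236, 181), (237, 162), (238, 150), (239, 148), (240, 146), (241, 141), (242, 130), (243, 115), (244, 121)]
```

Call:
drive_tool([
  {"offset":[0,0,-0.2],"roll":0},
  {"offset":[0,0,-0.2],"roll":0},
])

```text
time_s: 21.32
tool_pos: [610.7, -34.8, 45.7]
tool_rot: [0.696, 0.718, -0.0, -0.0]
force: [1.4, -3.0, -1.2]
finger_gap: 0.236
grip_force: 20.0
```

Run:
```python
from h import *
s=robot.sense(); print(s["tool_pos"],s["force"],s["torque"])
for n in range(3): 
    robot.read_camera("side"); s=robot.sense(); print(s["force"],s["torque"])
```

```text
[610.65 -34.83  45.72] [ 1.42 -2.97 -1.16] [-0.9  -0.24 -0.12]
[ 1.79 -3.99 -0.93] [-0.92 -0.23 -0.07]
[ 2.2  -3.58 -1.3 ] [-0.92 -0.22 -0.12]
[ 1.09 -3.79 -1.24] [-0.91 -0.21 -0.08]
```

Call:
drive_tool([
  {"offset":[0,0,0],"roll":0},
  {"offset":[0,0,0.15],"roll":0},
  {"offset":[0,0,0.3],"roll":0},
  {"offset":[0,0,0.3],"roll":0},
], force=10)

```text
time_s: 21.98
tool_pos: [611.7, -34.6, 43.7]
tool_rot: [0.696, 0.718, 0.001, 0.001]
force: [2.3, -2.8, 4.1]
finger_gap: 0.232
grip_force: 10.0
```

```bash
cat > edge.py <<'E'
from h import *
def edge(off=9):
    s=robot.sense(); print(s["tool_pos"],s["force"],s["torque"],s["finger_gap"])
    C=cam("scene"); g=np.mean([robot.read_camera("scene").mean(2) for _ in range(3)],0); G=s["tool_pos"].copy(); G[2]=54
    for k in range(-35,-86,-5):
        u,v=proj(C,G+[-.0314*k,k,11]); c=int(round(u)); u2,v2=proj(C,G+[-.0314*k,k,0])
        col=g[int(v)-10:int(v)+6,c]; i=np.where(col>95)[0]
        if len(i): 
            j=i[0]; e=int(v)-10+j-(col[j]-95)/(col[j]-col[j-1]) if j else np.nan
            print(k,"edge",round(e,1),"pred z54",round(v+(c-u)*.37,1),"dz mm",round((v+(c-u)*.37-e)/.364,1))
E
python3 -c "
from edge import *; edge()"
```

```text
[611.75 -34.65  43.71] [ 2.29 -2.78  4.13] [-0.7  -0.39  0.06] 0.23193925559415254
-35 edge 227.3 pred z54 228.0 dz mm 1.9
-40 edge 227.8 pred z54 228.7 dz mm 2.4
-45 edge 228.3 pred z54 229.0 dz mm 2.0
-50 edge 228.3 pred z54 229.7 dz mm 3.9
-55 edge 228.3 pred z54 230.4 dz mm 5.7
-60 edge 228.6 pred z54 230.7 dz mm 5.8
-65 edge 229.2 pred z54 231.4 dz mm 6.1
-70 edge 229.7 pred z54 232.1 dz mm 6.6
-75 edge 230.5 pred z54 232.7 dz mm 6.3
-80 edge 230.6 pred z54 233.4 dz mm 7.9
-85 edge 231.1 pred z54 233.7 dz mm 7.3
```

Call:
drive_tool([
  {"offset":[-0.1,0.1,-0.1],"roll":0},
  {"offset":[-0.2,0.1,-0.1],"roll":0},
  {"offset":[-0.2,0.1,-0.1],"roll":0},
])

```text
time_s: 22.5
tool_pos: [611.8, -36.6, 43.8]
tool_rot: [0.696, 0.718, -0.0, -0.0]
force: [1.0, -1.9, -0.5]
finger_gap: 0.235
grip_force: 10.0
```

Call:
drive_tool([
  {"offset":[-0.06,0,0],"roll":0},
  {"offset":[-0.12,0,0],"roll":0},
  {"offset":[-0.12,0,0],"roll":0},
])

```text
time_s: 22.88
tool_pos: [611.7, -37.9, 43.9]
tool_rot: [0.696, 0.718, -0.0, -0.0]
force: [1.5, -2.3, -2.0]
finger_gap: 0.234
grip_force: 10.0
```

Call:
drive_tool([
  {"offset":[-0.06,0,0],"roll":0},
  {"offset":[-0.12,0,0],"roll":0},
  {"offset":[-0.12,0,0],"roll":0},
])

```text
time_s: 23.25
tool_pos: [611.8, -39.1, 44.0]
tool_rot: [0.696, 0.718, -0.0, -0.0]
force: [-0.5, -2.4, -1.9]
finger_gap: 0.233
grip_force: 10.0
```

Call:
drive_tool([
  {"offset":[-0.06,0,0],"roll":0},
  {"offset":[-0.1,0,0],"roll":0},
  {"offset":[-0.1,0,0],"roll":0},
])

```text
time_s: 23.62
tool_pos: [611.9, -39.3, 44.0]
tool_rot: [0.696, 0.718, 0.0, -0.001]
force: [-1.2, 2.4, -2.1]
finger_gap: 0.234
grip_force: 10.0
```

Call:
drive_tool([
  {"offset":[0.05,0,0.1],"roll":0},
  {"offset":[0.05,0,0.15],"roll":0},
  {"offset":[0.05,0,0.15],"roll":0},
])

```text
time_s: 24.0
tool_pos: [612.3, -39.3, 43.4]
tool_rot: [0.696, 0.718, 0.0, 0.0]
force: [-3.2, 2.3, 5.5]
finger_gap: 0.234
grip_force: 10.0
```

Call:
drive_tool([
  {"offset":[0,0,0],"roll":0},
  {"offset":[0,0,0],"roll":0},
  {"offset":[0,0,0],"roll":0},
  {"offset":[0,0,0],"roll":0},
  {"offset":[0,0,0],"roll":0},
], fingers=0.65)

```text
time_s: 24.62
tool_pos: [612.2, -39.6, 42.7]
tool_rot: [0.696, 0.718, 0.0, -0.0]
force: [0.5, -0.4, 0.1]
finger_gap: 0.648
grip_force: 0.0
```

Call:
drive_tool([
  {"offset":[0,0,-2],"roll":0},
  {"offset":[0,0,-6],"roll":0},
  {"offset":[0,0,-12],"roll":0},
  {"offset":[0,0,-18],"roll":0},
  {"offset":[-2,0,-24],"roll":0},
  {"offset":[-4,0,-26],"roll":0},
  {"offset":[-4,0,-26],"roll":0},
  {"offset":[-4,0,-26],"roll":0},
])

```text
time_s: 25.62
tool_pos: [612.9, -78.8, 300.9]
tool_rot: [0.696, 0.718, -0.001, -0.001]
force: [-0.0, -0.2, 0.2]
finger_gap: 0.649
grip_force: 0.0
```

Run:
```python
from h import *
s=robot.sense(); im=robot.read_camera("wrist"); C=cam("wrist",s); print(s["tool_pos"],s["time_s"],s["force"])
cv2.imwrite("pics/w6.png",im)
Oc=np.array([610.9,-12.5,0]);y=np.array([-.0314,.9995,0]);x=np.array([.9995,.0314,0])
P=lambda a,b,z:proj(C,Oc+a*x+b*y+[0,0,z])
for n,a,b,z in (("tail",0,-110,54),("ctr",0,-11,54),("headback",0,60,54),("face",0,88,54),("tip",0,83,54),("faceL",-16,88,54),("faceR",16,88,54)): print(n,P(a,b,z).round(1))
g=im.mean(2).astype(int)
for b in (85,75,40,-20,-40):
    u,v=P(0,b,54); print("row at",b,int(v),"col c",round(u),list(g[int(v),int(u)-30:int(u)+31:2]))
u,v=P(0,88,66); print("col",int(u),[(r,g[r,int(u)]) for r in range(int(v)-24,int(v)+20)])
```

```text
[612.87 -78.83 300.92] 25.625 [-0.03 -0.25  0.17]
tail [279.1 211.6]
ctr [279.  122.7]
headback [279.   50.3]
face [278.9  19.5]
tip [279.   25.1]
faceL [262.7  19.5]
faceR [295.2  19.4]
row at 85 22 col c 279 [np.int64(95), np.int64(127), np.int64(130), np.int64(126), np.int64(129), np.int64(127), np.int64(150), np.int64(202), np.int64(146), np.int64(89), np.int64(104), np.int64(125), np.int64(145), np.int64(158), np.int64(170), np.int64(188), np.int64(206), np.int64(213), np.int64(228), np.int64(230), np.int64(217), np.int64(208), np.int64(207), np.int64(199), np.int64(220), np.int64(237), np.int64(239), np.int64(239), np.int64(237), np.int64(237), np.int64(239)]
row at 75 33 col c 279 [np.int64(146), np.int64(125), np.int64(128), np.int64(131), np.int64(234), np.int64(232), np.int64(235), np.int64(233), np.int64(146), np.int64(85), np.int64(110), np.int64(131), np.int64(151), np.int64(170), np.int64(185), np.int64(201), np.int64(210), np.int64(224), np.int64(231), np.int64(230), np.int64(223), np.int64(216), np.int64(209), np.int64(195), np.int64(221), np.int64(236), np.int64(238)
[... 1742 characters left out ...]
p.int64(197)), (3, np.int64(196)), (4, np.int64(182)), (5, np.int64(149)), (6, np.int64(136)), (7, np.int64(170)), (8, np.int64(171)), (9, np.int64(170)), (10, np.int64(170)), (11, np.int64(168)), (12, np.int64(170)), (13, np.int64(168)), (14, np.int64(168)), (15, np.int64(164)), (16, np.int64(170)), (17, np.int64(191)), (18, np.int64(182)), (19, np.int64(181)), (20, np.int64(190)), (21, np.int64(193)), (22, np.int64(188)), (23, np.int64(189)), (24, np.int64(189)), (25, np.int64(195)), (26, np.int64(196)), (27, np.int64(196)), (28, np.int64(196)), (29, np.int64(199)), (30, np.int64(200)), (31, np.int64(198)), (32, np.int64(200)), (33, np.int64(201)), (34, np.int64(189)), (35, np.int64(157))]
```

Run:
```python
from h import *
C=cam("scene"); g=np.mean([robot.read_camera("scene").mean(2) for _ in range(4)],0)
Oc=np.array([610.9,-12.5,0]);y=np.array([-.0314,.9995,0]);A=lambda b,z:proj(C,Oc+b*y+[0,0,z])
R=[]
for b in np.arange(-150,100,4.):
    # silhouette top of cylinder r as seen: perpendicular-ish, use z+11
    u,v=A(b,65); c=int(round(u)); col=g[int(v)-12:int(v)+8,c]; j=np.argmax(np.diff(col)>18) 
    d=np.diff(col); j=int(np.argmax(col>95)); e=int(v)-12+j-(col[j]-95)/(col[j]-col[j-1]) if j>0 else np.nan
    R.append((b,e,v+(c-u)*.37, (v+(c-u)*.37-e)/.364))
for r in R: print(int(r[0]),np.round(r[1:],1),end='; ')
print()
w=cv2.imread("pics/w6.png").mean(2).astype(int)
print("wrist col 279",[(r,w[r,279]) for r in range(196,250,2)])
for r in (190,200,206,210,216,222,230): print(r,w[r,255:305:2])
```

```text
-150 [236.8 239.2   6.4]; -146 [236.2 238.5   6.2]; -142 [236.2 238.1   5.4]; -138 [236.2 237.5   3.4]; -134 [236.5 237.1   1.7]; -130 [236.7 236.8   0.5]; -126 [237.6 236.1  -3.9]; -122 [238.2 235.8  -6.5]; -118 [236.3 235.1  -3.1]; -114 [232.4 234.8   6.6]; -110 [231.2 234.1   8.1]; -106 [231.1 233.8   7.3]; -102 [230.2 233.1   8. ]; -98 [230.2 232.8   7.2]; -94 [229.6 232.5   7.9]; -90 [229.2 231.8   7.1]; -86 [228.6 231.4   7.8]; -82 [228.2 230.7   7.1]; -78 [227.8 230.4   7.3]; -74 [227.3 230.1   7.6]; -70 [227.8 229.4   4.5]; -66 [227.5 229.1   4.4]; -62 [226.9 228.4   4.1]; -58 [226.5 228.1   4.3]; -54 [226.1 227.7   4.5]; -50 [225.5 227.1   4.3]; -46 [225.1 226.7   4.5]; -42 [224.9 226.4   4.1]; -38 [224.1 225.7   4.4]; -34 [223.9 225.4   4.1]; -30 [223.5 225.1   4.3]; -26 [222.9 224.4   4. ]; -22 [222.5 224.    4.3]; -18 [222.1 223.7   4.4]; -14 [221.3 223.    4.6]; -10 [220.3 222.7   6.7]; -6 [219.8 222.4   7.1]; -2 [219.2 221.7   6.9]; 2 [218.8 221.4   7.1]; 6 [218.6 221.    6.6]; 10 [218.2 220.7   6.9]; 14 [217.6 220.    6.5]; 18 [217.2 219.7   6.8]; 22 [216.8 219.4   7. 
[... 1107 characters left out ...]
 207 229 239 239 236 229 206
 135 139 146 183 223 226 229]
200 [122 119 170 230 234 235 193 108 108 151 188 205 229 238 238 235 230 181
 133 139 146 184 220 226 229]
206 [125 119 119 119 117 106 125 176 109 150 185 207 233 242 242 238 232 204
 214 210 220 231 228 226 229]
210 [122 119 119 121 104  56  55  58 110 151 186 208 230 238 240 236 231 152
  90  99 146 231 229 227 230]
216 [121 118 120 119 102  56  57  95  95  98  98  98  96 103  94  98 100 100
 102  98 147 231 228 226 230]
222 [117 118 117 121 105  51  58 100  95  97  94  97  98 100  97 101  98 101
 108  98 145 229 227 227 216]
230 [120 121 118 119 110  68  63  92  91  95  97  92  92  91  94  96  96  93
 112 120 187 231 229 225 229]
```

```bash
python3 -c "
from plant import robot
print(robot.hand_in())"
```

```text
the job is handed in; nothing more can be done
None
```

The spindle is set up on the comparator, level in both V-blocks with its tail against the stop and its head pressing in the gauge plunger. The master was left standing in its socket, and the job was handed in at about 26 s; the hand-in gave no verdict.

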